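# Reverse the ratchet and open the pressure vessel's plug

## Robot

A 6-joint arm with a two-finger parallel gripper is mounted at the origin on a cart in front of the work surface, level with it; the furniture and walls round the work are solid. World frame = base frame: x ahead of the robot, y to its left, z up, the work surface at z = 0. Lengths are in mm, angles in rad, forces in N, time in s.
With the tool pointing down it reaches from about 350 to 775 mm from the base axis. Payload 7.3 kg.
Tool frame: the origin (TCP) lies midway between the tips of the shut fingers; the grasp point (between the pads) lies 19 mm behind it; z points along the fingers, y is the line along which they close (so a half turn about z gives the same grasp; the last joint's range is limited). The gripper opens to 92 mm and grips with 3 to 60 N. Pads are 19 mm wide; open, the fingers measure 130 mm over their backs; the gripper's body (75 mm by 190 mm) begins 47 mm behind the grasp point.
Start: joints at [1.057, 0.342, 1.524, -0, 1.275, -0.146], TCP at [188.758, 489.914, 226.741] pointing down, gripper open.
Joint ranges: [-2.53, 2.53], [-0.77, 2.02], [0.04, 2.7], [-1, 4.14], [0.28, 2.66], [-3.11, 3.11]. Speed limits (rad/s): [2.57, 2.57, 3.14, 3.14, 3.14, 3.14].

## Interface

Orientations are given as [roll, pitch, yaw] about the fixed x, y, z axes, in that order (R = Rz(yaw) Ry(pitch) Rx(roll)).
In Python, from plant import bot gives the robot as it stands. The module is installed in compiled form; this text tells all that it offers.
- The arm moves only by the shell command python3 -m crank 'ROWS' [OPENING]. ROWS is JSON, a list of rows, each a list of 6 numbers: the shift along the tool's x, y, z in m, then the turn, a rotation vector about the tool's x, y, z in rad. In form: [[dx, dy, dz, wx, wy, wz], ...]. A call has 1 to 5 rows; each row shifts and turns the commanded pose from where the row before left it, along the tool's axes as they then stand; what a row does not reach is not made up. A row lasts 1/8 s, in which the tool goes at most 62.5 mm and 10.7 degrees, less where a joint would pass 70% of its speed; a pose out of reach is approached as far as the arm can. A call is refused whole if a number of a shift passes 0.0625 or a number of a turn 0.188, either way. A call with a gripper value outside its range is refused whole. OPENING is the opening in per cent of the stroke, from 0 (shut) to 100 (fully open), set as the call begins (- or left out, the last holds). The fingers move at their own pace and stop on an object; the grip force is fixed at half the most. Time passes only in rows, so rows that do not move let the fingers close. It gives the time, the measured TCP pose, the force, the opening and the grip force at its end, in the units of the state.
- bot.get_obs(): the state, without advancing time (a new reading comes with each control period).
- bot.capture(name): name is "scene" or "side" or "wrist"; returns a dict with "color" (420x560x3 uint8, blue, green, red), "fov_y" (degrees; the focal length in pixels is half the picture's height over the tangent of half this angle, whatever the lens; pixels are square), "cx", "cy" (the principal point, pixels), "k1" (the pictures are not rectified: a ray, as slopes to the right and down, at radius r is drawn at 1 + k1 r^2 times it, then the intrinsics apply), "extrinsics" (4x4, takes a point from world to camera coordinates); the wrist camera has in their place "tool_from_camera" (4x4, takes a point from camera to tool coordinates, whose origin is the TCP and whose axes are the flange's). Camera axes: x right, y up, looking along -z (the intrinsics and any distortion apply to the point x, -y, -z); pixel columns grow to the right and rows downward; lengths in mm; the calibration is good to about 2 mm. A picture is of the moment at which its call begins: read the wrist's pose just before it. There is no depth.
- bot.close_job(): hands the job in; it is judged then, once.
The state is a dict: "time": time; "joint_positions": joint angles; "dq": joint speeds; "tau": joint torques, N m; "tool_pos": TCP position; "tcp_rot": TCP orientation; "contact_force": force on the tool from outside, world axes, zero at the start; "moment": the same for the moment, N m; "grip_width": finger opening in mm; "finger_force": force on a finger pad.
Only numpy, scipy, OpenCV 4.12 (cv2) and the standard library are available. Lean on these libraries where they do the work, as an engineer would, in place of code of your own. Each camera call takes 0.05 s, during which the arm holds its last target. There are 200 camera calls.

## Task

Open the brass hex plug of the small pressure vessel with the ratchet handle that sits on it. First flip the ratchet's orange direction lever from the tighten side over to the loosen side (the green dot), then swing the handle anticlockwise seen from above until the plug comes up against its open stop (white pointer at the green peg), without straining the ratchet there. Then swing the handle back to its rubber-tipped rest post with the plug left open and the lever left on the loosen side, let go, and leave the things standing around where they are.

Things in the scene. Friction and masses are not known exactly. Their poses are not given: they have to be found in the camera images.
- vessel: Low stainless pressure vessel bolted to the bench on an aluminium plate 124 x 112 x 12 mm; the round vessel is 92 mm across, its top at 40 mm. Fixed. Origin on the bench under the plug's axis, z up. The handle's rest post (12 mm thick, black rubber tip, 66 mm high, 105 mm from the axis) stands at its +y side, just clockwise of the handle at handle angle -1.0.
- axis (a point): The vertical axis on which plug and handle turn, 58 mm above the bench (the height of the handle's centre line).
- plug (a joint): Turning angle of the brass hex plug (rad): 0 locked (white pointer at the red peg), anticlockwise from above positive, 1.0 open, where it meets a hard stop (pointer at the green peg). It drags with about 0.7 N m all the way and stays where it is left.
- wheel: The dark steel 16-tooth ratchet wheel on the plug, 49 mm across, 46 to 56 mm above the bench; turns with the plug.
- handle (a joint): Swing angle of the ratchet handle (rad), anticlockwise from above positive, -1.0 (hard stop, at the rest post) to 1.0 (hard stop). At 0 the handle points outwards along the vessel's own -x axis; at q along that direction turned anticlockwise by q. Its own turning friction is about 0.6 N m. It carries the lever along.
- handle_grip (a point): Middle of the blue grip of the handle: a level round bar 21 mm thick, 84 mm long (104 to 188 mm from the axis), its centre line 58 mm above the bench; this point is 150 mm from the axis. Its x axis points outwards along the handle, z up.
- lever (a joint): Angle of the direction lever against the handle (rad), anticlockwise from above positive: -0.4 full tighten side, +0.4 full loosen side. It snaps over past the middle (0) and takes 2 to 4 N at the knob. After flipping, its pawl may sit on top of a tooth with the lever at about 0.2; it then drops home as the handle starts to move.
- lever_knob (a point): Middle of the upright orange knob of the direction lever: 13 mm along the lever, 10 mm across, from 66 to 97 mm above the bench; this point is 83 mm up. The lever pivots on the handle 42 mm from the axis, and the knob stands 30 mm further out. Its x axis points from the pivot to the knob, z up.
- pawl: Steel two-tipped pawl under the lever; moves with it. Lever on the loosen side: the handle drives the plug anticlockwise after up to 0.39 rad of lost motion, and clicks freely clockwise with about 0.2 N m more; on the tighten side the reverse. The force between pawl and wheel acts at a radius of 23 mm: about 31 N while the plug turns; over 110 N strains it (20 N across the grip at a stop).
- jar_c: Clear glass specimen jar, 50 mm across, 60 mm high, a bystander. Origin under its centre.
- objective_can_b: Grey screw canister, 39 mm across, 56 mm high, a bystander. Origin under its centre.
- pen_c: White marker pen with a black cap, 135 mm long, lying, a bystander. Origin under its centre.
- clip_box: Small red carton, 60 x 100 x 20 mm, a bystander. Origin under its centre.

How it is judged:
By the outcome, as a careful person would: the job done as asked, in the order asked, and still so for the second after the job is handed in, with the robot touching nothing.
It also fails if it takes over 72 s, if anything falls off the work surface, if the arm or the gripper's body presses on something with over 40 N, if the wrist force passes 120 N, or if a joint passes its speed limit or range.

## Working session

There is one attempt and no reset: what is moved stays moved. The work goes in short steps, Python scripts to look and compute and a shell command to move; the robot and the scene stay as the last step left them, time stands still between calls to the robot, and variables do not carry over. Pictures are saved under pics/ and viewed, at most 10 in all, crops included, and the job is handed in when it is done.

```bash
mkdir -p pics; cat > h.py <<'E'
import numpy as np, cv2
from plant import bot
from scipy.spatial.transform import Rotation as R
def snap(n,name):
    o=bot.get_obs(); c=bot.capture(n); cv2.imwrite(f'pics/{name}.png',c['color']); 
    if n=='wrist':
        T=np.eye(4);T[:3,:3]=R.from_euler('xyz',o['tcp_rot']).as_matrix();T[:3,3]=o['tool_pos']
        c['extrinsics']=np.linalg.inv(T@np.array(c['tool_from_camera']))
    np.savez(f'pics/{name}.npz',**{k:c[k] for k in('fov_y','cx','cy','k1','extrinsics')},color=c['color']); return c
def cam(name): return np.load(f'pics/{name}.npz')
def ray(c,u,v):
    f=210/np.tan(np.radians(c['fov_y'])/2); d=np.array([(u-c['cx'])/f,(v-c['cy'])/f]); s=d.copy()
    for _ in range(30): s=d/(1+c['k1']*(s@s))
    E=np.linalg.inv(c['extrinsics']); return E[:3,3],E[:3,:3]@np.array([s[0],-s[1],-1])
def at(c,u,v,z):
    p,d=ray(c,u,v); return p+d*(z-p[2])/d[2]
def proj(c,P):
    f=210/np.tan(np.radians(c['fov_y'])/2); p=(c['extrinsics']@np.append(P,1))[:3]; s=np.array([p[0],-p[1]])/-p[2]
    return s*(1+c['k1']*(s@s))*f+[c['cx'],c['cy']]
E
python3 - <<'E'
from h import *
print({k:np.round(v,3) for k,v in bot.get_obs().items()})
a=snap('scene','s0');b=snap('side','d0')
w=snap('wrist','w0')
cv2.imwrite('pics/all.png',cv2.resize(np.vstack([np.hstack([a['color'],b['color']]),np.hstack([w['color'],w['color']*0])]),(800,600),interpolation=cv2.INTER_AREA))
E
```

```text
{'time': np.float64(0.0), 'joint_positions': array([ 1.057,  0.343,  1.525,  0.   ,  1.275, -0.146]), 'dq': array([ 0.001,  0.   ,  0.   , -0.   ,  0.001,  0.001]), 'tau': array([-2.0000e-03, -4.3124e+01, -2.4422e+01,  7.1000e-02,  5.6000e-02,
       -0.0000e+00]), 'tool_pos': array([188.545, 489.555, 226.052]), 'tcp_rot': array([-3.14 , -0.   ,  2.774]), 'contact_force': array([ 0.209, -0.139,  0.016]), 'moment': array([ 0.023, -0.019,  0.008]), 'finger_force': np.float64(0.0), 'grip_width': np.float64(91.535)}
```

View pics/all.png

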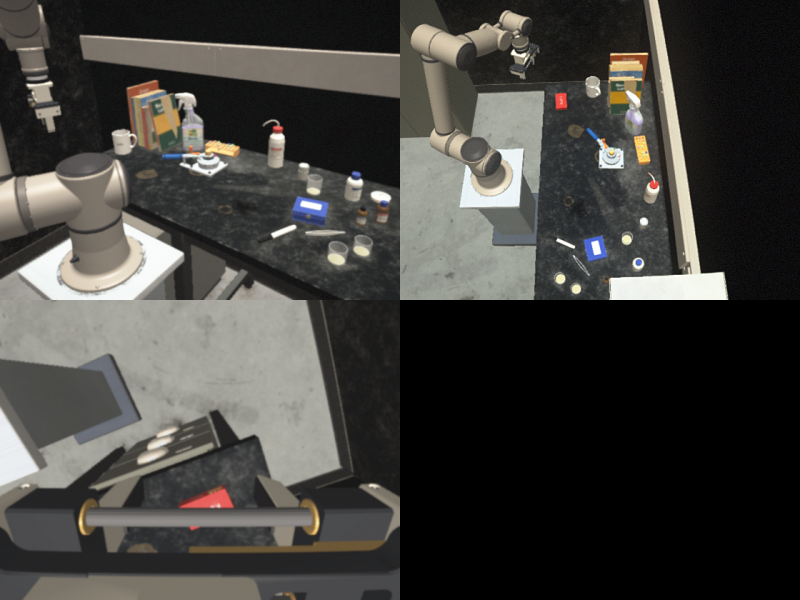

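The overview shows the vessel at roughly (290,222) in the scene image and (294,217) in the side image. The blue handle points left in both. I'll enlarge those areas.

```bash
python3 - <<'E'
from h import *
a=cam('s0');b=cam('d0')
A=cv2.resize(a['color'][190:260,215:345],(800,431),interpolation=cv2.INTER_CUBIC)
B=cv2.resize(b['color'][165:245,250:330],(600,600),interpolation=cv2.INTER_CUBIC)
cv2.imwrite('pics/ca.png',A);cv2.imwrite('pics/cb.png',B)
print(at(b,294,218,40),at(a,290,224,40))
E
```

```text
[599.96629302  80.81938242  40.        ] [598.56395824  80.68034803  40.        ]
```

View pics/cb.png

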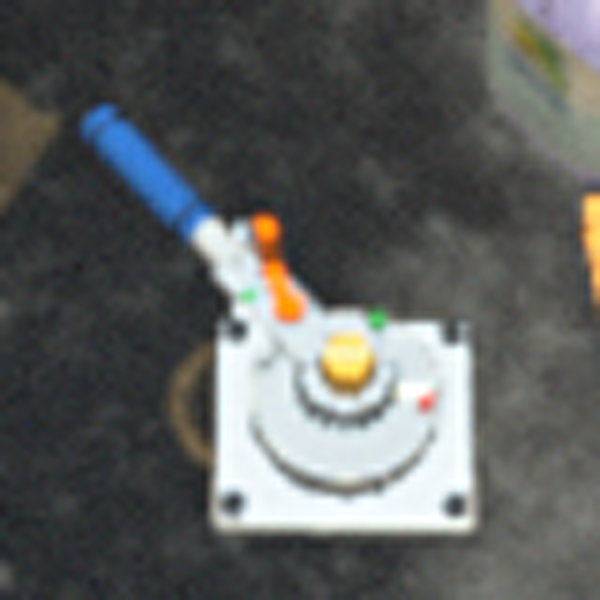

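View pics/ca.png

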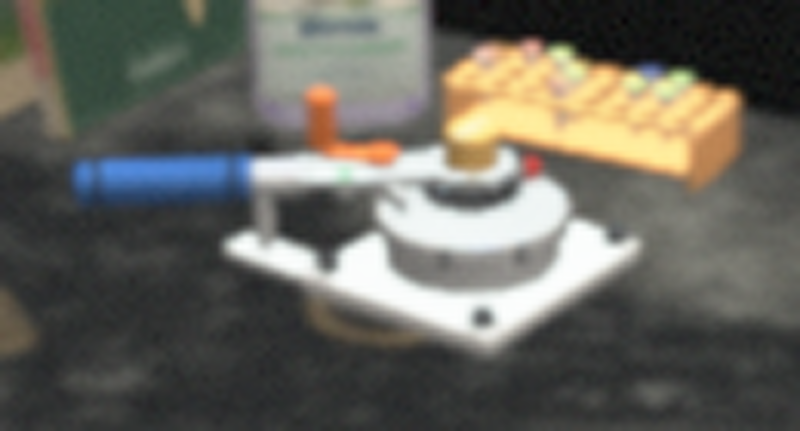

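Side crop: axis/plug (347,362), grip ends (100,118) and (197,228), knob top (266,226), red peg (427,402), green peg (377,320). Scene crop: grip ends (80,182) and (248,178), knob (320,95), plug top (472,130).

```bash
python3 - <<'E'
from h import *
from scipy.optimize import least_squares
a=cam('s0');b=cam('d0')
fb=lambda u,v:((u+.5)/7.5+249.5,(v+.5)/7.5+164.5)
s=800/130; fa=lambda u,v:((u+.5)/s+214.5,(v+.5)/s+189.5)
for n,p,z in[('outer',(98,115),58),('inner',(199,230),58),('knobtop',(266,222),97),('pl BL',(210,530),12),('BR',(472,530),12),('TR',(472,325),12),('TL',(225,325),12),('red',(427,402),46),('green',(377,320),46),('plug',(347,362),70),('pivot',(288,305),66)]:
    print(n,at(b,*fb(*p),z).round(1))
for n,p,z in[('outer',(76,184),58),('inner',(250,178),58),('knobtop',(320,90),97),('L',(225,245),12),('near',(485,350),12),('R',(640,243),12),('pivot',(390,152),66)]:
    print('S',n,at(a,*fa(*p),z).round(1))
E
```

```text
outer [489.7 234.3  58. ]
inner [538. 167.  58.]
knobtop [569.7 147.6  97. ]
pl BL [539.2  27.5  12. ]
BR [664.7  23.5  12. ]
TR [671.3 135.4  12. ]
TL [549.6 139.2  12. ]
red [644.4  75.6  46. ]
green [622.7 121.   46. ]
plug [606.1  85.6  70. ]
pivot [579.4 119.5  66. ]
S outer [491.2 230.3  58. ]
S inner [542.2 165.3  58. ]
S knobtop [573.4 145.6  97. ]
S L [550.3 190.7  12. ]
S near [533.6  23.1  12. ]
S R [664.3  23.1  12. ]
S pivot [588.9 116.7  66. ]
```

```bash
python3 -m crank '[[0,0,0,0,0,-0.172],[0,0,0,0,0,-0.172],[0,0,0,0,0,-0.172],[0,0,0,0,0,-0.172],[0,0,0,0,0,-0.172]]' 0
python3 -m crank '[[0,0,0,0,0,-0.172],[-0.01,-0.05,0,0,0,0],[-0.01,-0.05,0,0,0,0],[-0.01,-0.05,0,0,0,0],[-0.01,-0.05,0,0,0,0]]'
python3 -m crank '[[0,-0.05,0,0,0,0],[0,-0.05,0,0,0,0],[0,-0.05,0,0,0,0],[0,-0.05,0,0,0,0],[0,-0.05,0,0,0,0]]'
python3 - <<'E'
from h import *
b=cam('d0'); print(at(b,326,188,0),at(b,(490+.5)/7.5+249.5,(100+.5)/7.5+164.5,100))
w=snap('wrist','w1');cv2.imwrite('pics/w1b.png',cv2.resize(w['color'],(800,600),interpolation=cv2.INTER_CUBIC))
E
```

```text
time: 0.78
tool_pos: [188.7, 489.7, 226.4]
tcp_rot: [-3.141, -0.001, -2.644]
contact_force: [-0.2, -0.8, -0.3]
grip_width: 46.2
finger_force: 0.0
time: 1.4
tool_pos: [344.5, 355.9, 226.6]
tcp_rot: [3.142, -0.0, -2.477]
contact_force: [1.0, -0.2, -0.7]
grip_width: 0.9
finger_force: 0.0
time: 2.02
tool_pos: [498.4, 158.8, 226.6]
tcp_rot: [3.141, -0.0, -2.478]
contact_force: [0.1, -0.9, -1.4]
grip_width: 0.2
finger_force: 0.0
[728.93353953 226.7550438    0.        ] [679.9598369  210.70251611 100.        ]
```

View pics/w1b.png

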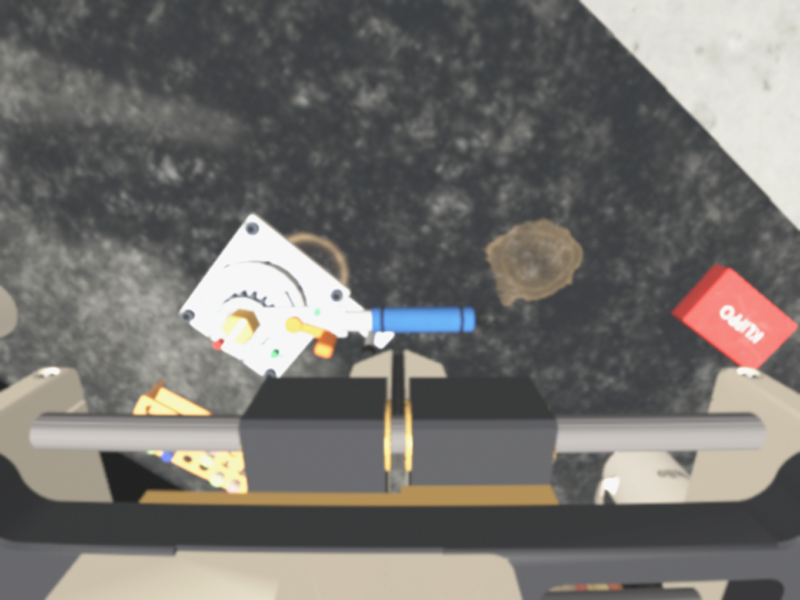

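Wrist view: plug (240,326), grip ends (373,321) and (475,320), knob top (325,346), pivot (293,325), plate corners (253,213), (180,312) and (270,378), and post tip (383,338).

```bash
python3 - <<'E'
from h import *
c=cam('w1');f=lambda u,v:((u+.5)*.7-.5,(v+.5)*.7-.5)
for n,p,z in[('outer',(475,320),58),('inner',(373,321),58),('knobtop',(325,344),97),('knobbase',(320,337),66),('BL',(253,213),12),('BR',(180,312),12),('TR',(270,378),12),('plug',(240,325),72),('pivot',(293,325),66),('post',(383,338),66)]:
    print(n,at(c,*f(*p),z).round(1))
E
```

```text
outer [489.3 231.3  58. ]
inner [541.7 165.7  58. ]
knobtop [565.2 141.8  97. ]
knobbase [576.8 138.7  66. ]
BL [541.5  31.1  12. ]
BR [661.9  25.4  12. ]
TR [667.3 130.   12. ]
plug [605.   82.1  72. ]
pivot [581.7 115.6  66. ]
post [545.8 179.6  66. ]
```

```bash
python3 -m crank '[[-0.027,-0.019,0,0,0,0],[-0.027,-0.019,0,0,0,0],[-0.027,-0.019,0,0,0,0],[0,0,0.04,0,0,0],[0,0,0.04,0,0,0]]' 0
python3 -m crank '[[0,0,0.04,0,0,0],[0,0,0.03,0,0,0],[0.006,0,0,0,0,0],[0,0,0,0,0,0]]'
python3 -m crank '[[0.004,0,0,0,0,0],[0.004,0,0,0,0,0],[0,0,0,0,0,0]]'
python3 - <<'E'
from h import *
a=snap('scene','s2');w=snap('wrist','w2')
A=cv2.resize(a['color'][185:260,215:345],(800,462),interpolation=cv2.INTER_CUBIC)
W=w['color'][150:300,150:400]
cv2.imwrite('pics/c2.png',np.hstack([cv2.resize(A,(450,300)),cv2.resize(W,(350,300))]))
E
```

```text
time: 2.7
tool_pos: [596.7, 165.4, 145.4]
tcp_rot: [3.142, 0.0, -2.478]
contact_force: [-0.0, -0.3, -0.1]
grip_width: 0.4
finger_force: 0.0
time: 3.2
tool_pos: [592.1, 161.5, 77.9]
tcp_rot: [-3.141, 0.001, -2.478]
contact_force: [-0.2, -0.6, 0.5]
grip_width: 0.4
finger_force: 0.0
time: 3.58
tool_pos: [585.5, 156.5, 77.4]
tcp_rot: [-3.141, 0.001, -2.478]
contact_force: [0.4, 0.2, -0.7]
grip_width: 0.6
finger_force: 0.0
```

View pics/c2.png

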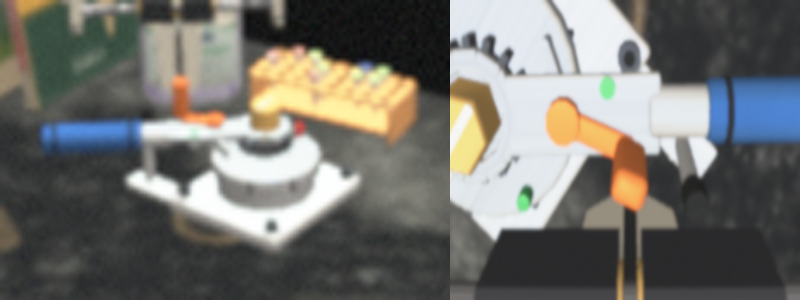

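The wrist crop shows the knob at (630,180), directly ahead of the fingertips, with the rest post clear to the right. I'll push along tool +x.

```bash
for i in 1; do
python3 -m crank '[[0.003,0,0,0,0,0],[0.003,0,0,0,0,0]]' | grep -E 'pos|force'
python3 -m crank '[[0.003,0,0,0,0,0],[0.003,0,0,0,0,0]]'| grep -E 'pos|force'
python3 -m crank '[[0.003,0,0,0,0,0],[0.003,0,0,0,0,0]]'| grep -E 'pos|force'
python3 -m crank '[[0.003,0,0,0,0,0],[0.001,0,0,0,0,0],[0,0,0,0,0,0]]'| grep -E 'pos|force'
done
python3 - <<'E'
from h import *
w=snap('wrist','w3')
cv2.imwrite('pics/c3.png',cv2.resize(w['color'][130:300,100:400],(600,340)))
E
```

```text
tool_pos: [581.1, 153.8, 77.0]
contact_force: [0.9, 3.6, 0.6]
finger_force: 1.7
tool_pos: [575.8, 149.0, 76.6]
contact_force: [0.5, 1.0, 0.4]
finger_force: 0.6
tool_pos: [571.0, 145.1, 76.6]
contact_force: [0.5, 0.3, 0.0]
finger_force: 0.0
tool_pos: [569.3, 143.7, 76.8]
contact_force: [4.1, 4.7, -2.9]
finger_force: 3.2
```

View pics/c3.png

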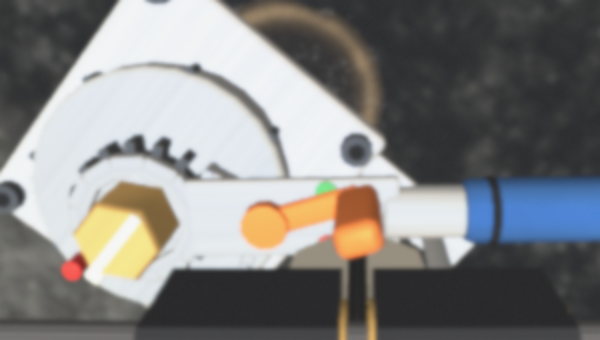

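The lever is past the middle, resting by the green dot at about 0.2. I'll back off, lift, turn and go over the grip.

```bash
python3 -m crank '[[-0.02,0,0,0,0,0],[0,0,-0.04,0,0,0],[0,0,-0.04,0,0,0],[0.0145,0.042,0,0,0,0.1745],[0.0145,0.042,0,0,0,0]]' 0 >/dev/null
python3 -m crank '[[0,0,0,0,0,0.1745],[0,0,0,0,0,0.1745],[0,0,0,0,0,0.1745],[0,0,0,0,0,0.1745],[0,0,0,0,0,0.1745]]' 48 >/dev/null
python3 -m crank '[[0,0,0,0,0,0.1745],[0,0,0,0,0,0.1745],[0,0,0,0,0,0.1745],[0,0,0,0,0,0],[0,0,0,0,0,0]]'
python3 - <<'E'
from h import *
o=bot.get_obs();A=np.array([605.5,83]);p=o['tool_pos'][:2]-A;d=np.array([np.cos(2.235),np.sin(2.235)])
print('radial',p@d,'anticlockwise',d[0]*p[1]-d[1]*p[0],'r',o['joint_positions'])
w=snap('wrist','w4')
cv2.imwrite('pics/c4.png',w['color'])
E
```

```text
time: 6.72
tool_pos: [514.0, 209.6, 156.7]
tcp_rot: [-3.141, 0.0, 2.239]
contact_force: [0.1, 0.3, -0.1]
grip_width: 43.8
finger_force: 0.0
radial 156.10067348047698 anticlockwise -5.987628090684126 r [ 2.49218487e-01  4.60402921e-01  1.54379952e+00 -1.50761282e-04
  1.13762593e+00 -4.18545127e-01]
```

View pics/c4.png

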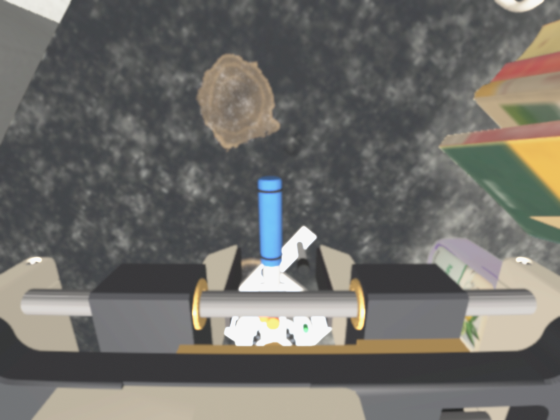

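The fingers straddle the bar, which sits about 6 mm to their left (anticlockwise), with the post to the right. I'll centre, lower and swing.

```bash
f(){ grep -E 'pos|rot|force'; }
python3 -m crank '[[0,-0.006,0.03,0,0,0],[0,0,0.03,0,0,0],[0,0,0.03,0,0,0],[0,0,0.026,0,0,0],[0,0,0,0,0,0]]' |f
python3 -m crank '[[-0.0002,-0.0078,0,0,0,-0.05],[-0.0002,-0.0078,0,0,0,-0.05],[-0.0002,-0.0078,0,0,0,-0.05],[-0.0002,-0.0078,0,0,0,-0.05]]' |f
python3 -m crank '[[-0.0002,-0.0078,0,0,0,-0.05],[-0.0002,-0.0078,0,0,0,-0.05],[-0.0002,-0.0078,0,0,0,-0.05],[-0.0002,-0.0078,0,0,0,-0.05]]' |f
```

```text
tool_pos: [508.0, 205.7, 39.1]
tcp_rot: [-3.138, -0.002, 2.237]
contact_force: [0.2, 0.4, 0.1]
finger_force: 0.0
tool_pos: [488.4, 185.1, 42.3]
tcp_rot: [3.138, 0.002, 2.438]
contact_force: [1.9, 3.3, -2.0]
finger_force: 1.8
tool_pos: [470.9, 159.9, 42.3]
tcp_rot: [3.137, 0.003, 2.638]
contact_force: [2.8, 7.4, -4.3]
finger_force: 4.2
```

```bash
f(){ grep -E 'pos|rot|force'; }
python3 -m crank '[[-0.0002,-0.0078,0,0,0,-0.05],[-0.0002,-0.0078,0,0,0,-0.05],[-0.0002,-0.0078,0,0,0,-0.05],[-0.0002,-0.0078,0,0,0,-0.05]]' |f
python3 -m crank '[[-0.0002,-0.0078,0,0,0,-0.05],[-0.0002,-0.0078,0,0,0,-0.05],[-0.0002,-0.0078,0,0,0,-0.05],[-0.0002,-0.0078,0,0,0,-0.05]]' |f
python3 -m crank '[[-0.0002,-0.0078,0,0,0,-0.05],[-0.0002,-0.0078,0,0,0,-0.05],[-0.0002,-0.0078,0,0,0,-0.05],[-0.0002,-0.0078,0,0,0,-0.05]]' |f
python3 - <<'E'
from h import *
a=snap('scene','s5');b=snap('side','d5')
A=cv2.resize(a['color'][190:260,215:345],(450,300),interpolation=cv2.INTER_CUBIC)
B=cv2.resize(b['color'][180:240,265:325],(350,300),interpolation=cv2.INTER_CUBIC)
cv2.imwrite('pics/c5.png',np.hstack([A,B]))
E
```

```text
tool_pos: [458.5, 131.5, 42.2]
tcp_rot: [3.138, 0.003, 2.838]
contact_force: [1.9, 7.4, -2.5]
finger_force: 4.1
tool_pos: [451.8, 100.8, 42.2]
tcp_rot: [3.139, 0.003, 3.038]
contact_force: [2.8, 9.0, -1.6]
finger_force: 4.1
tool_pos: [451.4, 69.6, 42.1]
tcp_rot: [3.14, 0.003, -3.046]
contact_force: [0.8, 8.8, 0.3]
finger_force: 4.0
```

View pics/c5.png

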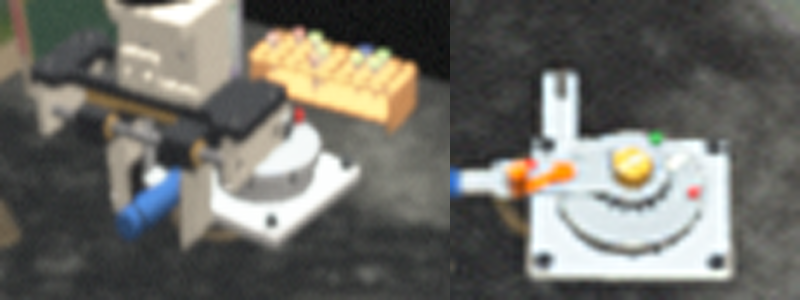

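The side crop shows the lever at (540,177) on the loosen side. The white pointer at (680,160) is a bit more than halfway from the red peg (693,193) to the green peg (657,138), so I'll carry on.

```bash
f(){ grep -E 'pos|rot|force'; }
python3 -m crank '[[-0.0002,-0.0078,0,0,0,-0.05],[-0.0002,-0.0078,0,0,0,-0.05],[-0.0002,-0.0078,0,0,0,-0.05]]' |f
python3 -m crank '[[0,-0.0047,0,0,0,-0.03],[0,-0.0047,0,0,0,-0.03]]' |f
python3 -m crank '[[0,-0.0047,0,0,0,-0.03]]' |f
python3 - <<'E'
from h import *
b=snap('side','d6')
cv2.imwrite('pics/c6.png',cv2.resize(b['color'][180:240,265:325],(480,480),interpolation=cv2.INTER_CUBIC))
E
```

```text
tool_pos: [455.2, 46.5, 42.1]
tcp_rot: [3.141, 0.003, -2.896]
contact_force: [0.9, 9.4, 1.2]
finger_force: 4.0
tool_pos: [457.6, 37.4, 42.1]
tcp_rot: [3.141, 0.003, -2.837]
contact_force: [0.2, 7.8, 1.2]
finger_force: 3.9
tool_pos: [459.0, 33.0, 42.1]
tcp_rot: [3.141, 0.003, -2.807]
contact_force: [1.2, 9.0, 1.1]
finger_force: 3.9
```

View pics/c6.png

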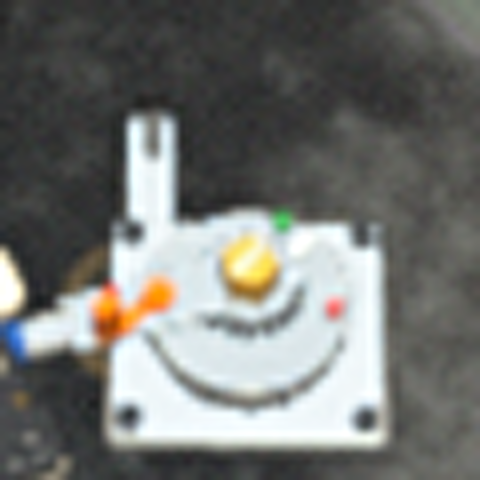

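Pointer (303,240) is closing on the green peg (283,220). From here I'll use small single steps, with the chain halting if the force passes 12 N.

```bash
cat > chk.py <<'E'
import sys,re
t=sys.stdin.read();g=lambda k:[float(x) for x in re.findall(r'-?[\d.]+',re.search(k+r': (.*)',t)[1])]
F=g('contact_force');p=g('tool_pos');h=(F[0]**2+F[1]**2)**.5;print(p,g('tcp_rot')[2],F,round(h,1));sys.exit(h>12)
E
c(){ python3 chk.py; }
python3 -m crank '[[0,-0.0031,0,0,0,-0.02]]' |c &&
python3 -m crank '[[0,-0.0031,0,0,0,-0.02]]' |c &&
python3 -m crank '[[0,-0.0031,0,0,0,-0.02]]' |c &&
python3 -m crank '[[0,-0.0016,0,0,0,-0.01]]' |c &&
python3 -m crank '[[0,-0.0016,0,0,0,-0.01]]' |c &&
python3 -m crank '[[0,-0.0016,0,0,0,-0.01]]' |c &&
python3 -m crank '[[0,-0.0016,0,0,0,-0.01]]' |c &&
python3 -m crank '[[0,-0.0016,0,0,0,-0.01]]' |c &&
python3 -m crank '[[0,-0.0016,0,0,0,-0.01]]' |c &&
python3 -m crank '[[0,-0.0016,0,0,0,-0.01]]' |c &&
python3 -m crank '[[0,-0.0016,0,0,0,-0.01]]' |c &&
python3 -m crank '[[0,-0.0016,0,0,0,-0.01]]' |c &&
python3 -m crank '[[0,-0.0016,0,0,0,-0.01]]' |c &&
python3 -m crank '[[0,-0.0016,0,0,0,-0.01]]' |c &&
python3 -m crank '[[0,-0.0016,0,0,0,-0.01]]' |c
```

```text
[460.1, 30.1, 42.1] -2.787 [0.2, 8.8, 2.0] 8.8
[461.2, 27.2, 42.1] -2.767 [1.7, 8.1, 0.9] 8.3
[462.3, 24.4, 42.1] -2.747 [0.3, 8.0, 0.4] 8.0
[462.9, 22.9, 42.1] -2.737 [1.2, 8.8, 1.3] 8.9
[463.5, 21.4, 42.1] -2.728 [0.7, 7.8, 1.9] 7.8
[464.1, 20.0, 42.1] -2.718 [1.1, 8.4, 0.9] 8.5
[464.8, 18.6, 42.1] -2.707 [0.9, 8.2, 0.9] 8.2
[465.5, 17.1, 42.1] -2.698 [1.5, 8.7, 1.3] 8.8
[466.1, 15.7, 42.1] -2.687 [-0.3, 8.0, 1.1] 8.0
[466.8, 14.2, 42.1] -2.678 [0.1, 7.9, 1.4] 7.9
[467.5, 12.8, 42.1] -2.668 [-0.1, 9.5, 1.8] 9.5
[468.2, 11.4, 42.1] -2.658 [0.3, 8.6, 0.5] 8.6
[468.9, 10.0, 42.1] -2.647 [0.9, 8.6, 1.3] 8.6
[469.7, 8.6, 42.1] -2.638 [0.5, 10.2, 1.5] 10.2
[470.4, 7.4, 42.1] -2.628 [-1.6, 11.6, 2.3] 11.7
```

```bash
c(){ python3 chk.py; }
python3 -m crank '[[0,-0.0008,0,0,0,-0.005]]' |c &&
python3 -m crank '[[0,-0.0008,0,0,0,-0.005]]' |c
python3 -m crank '[[0,0,0,0,0,0]]' |c
python3 - <<'E'
from h import *
b=snap('side','d7')
cv2.imwrite('pics/c7.png',cv2.resize(b['color'][180:240,265:325],(480,480),interpolation=cv2.INTER_CUBIC))
E
```

```text
[470.7, 6.8, 42.1] -2.623 [0.2, 11.3, 2.3] 11.3
[471.1, 6.2, 42.1] -2.618 [0.0, 10.8, 2.0] 10.8
[471.1, 6.1, 42.1] -2.618 [1.0, 11.8, 1.1] 11.8
```

View pics/c7.png

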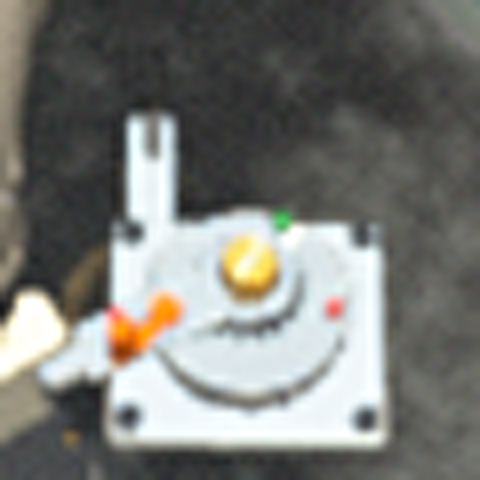

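```bash
sed -i 's/h>12/h>15/' chk.py; c(){ python3 chk.py; }
python3 -m crank '[[0,-0.001,0,0,0,-0.006]]' |c &&
python3 -m crank '[[0,-0.001,0,0,0,-0.006]]' |c &&
python3 -m crank '[[0,-0.001,0,0,0,-0.006]]' |c &&
python3 -m crank '[[0,-0.001,0,0,0,-0.006]]' |c &&
python3 -m crank '[[0,-0.001,0,0,0,-0.006]]' |c &&
python3 -m crank '[[0,-0.001,0,0,0,-0.006]]' |c
python3 -m crank '[[0,0,0,0,0,0]]' |c
```

```text
[471.5, 5.4, 42.1] -2.612 [0.7, 12.0, 2.4] 12.0
[471.9, 4.6, 42.0] -2.606 [0.6, 11.6, 2.6] 11.6
[472.4, 3.9, 42.0] -2.6 [0.7, 12.4, 2.4] 12.4
[472.8, 3.1, 42.0] -2.594 [-0.1, 12.4, 2.0] 12.4
[473.3, 2.3, 42.0] -2.588 [0.4, 12.5, 2.2] 12.5
[473.8, 1.6, 42.0] -2.582 [0.2, 13.7, 2.7] 13.7
[473.8, 1.5, 42.0] -2.582 [-0.4, 12.6, 2.4] 12.6
```

```bash
python3 - <<'E'
from h import *
o=bot.get_obs();print(o['grip_width'],o['finger_force'],o['moment'],o['joint_positions'],o['time'])
b=snap('side','d8');w=snap('wrist','w8')
C=[cam(n)['color'][180:240,265:325] for n in('d6','d7','d8')]
def cen(i):
    h=cv2.cvtColor(i,cv2.COLOR_BGR2HSV);m=(h[...,0]>5)&(h[...,0]<17)&(h[...,1]>190)&(h[...,2]>120);y,x=np.nonzero(m);return x.mean().round(2),y.mean().round(2),len(x)
for i in C:print(cen(i))
B=cv2.resize(np.hstack(C[1:]),(800,400),interpolation=cv2.INTER_CUBIC)
W=cv2.resize(w['color'],(267,200))
cv2.imwrite('pics/c8.png',np.vstack([B,np.hstack([W,cv2.resize(w['color'][180:300,180:380],(333,200)),np.zeros((200,200,3),np.uint8)])]))
E
```

```text
44.39053694419886 5.77453538775444 [ 2.24863264  0.08661761 -0.21666931] [-0.16094293  0.49551452  1.89019496  0.00457412  0.75523446 -2.29441824] 13.975
(np.float64(14.43), np.float64(39.07), 14)
(np.float64(16.18), np.float64(41.64), 11)
(np.float64(16.64), np.float64(41.93), 14)
```

View pics/c8.png

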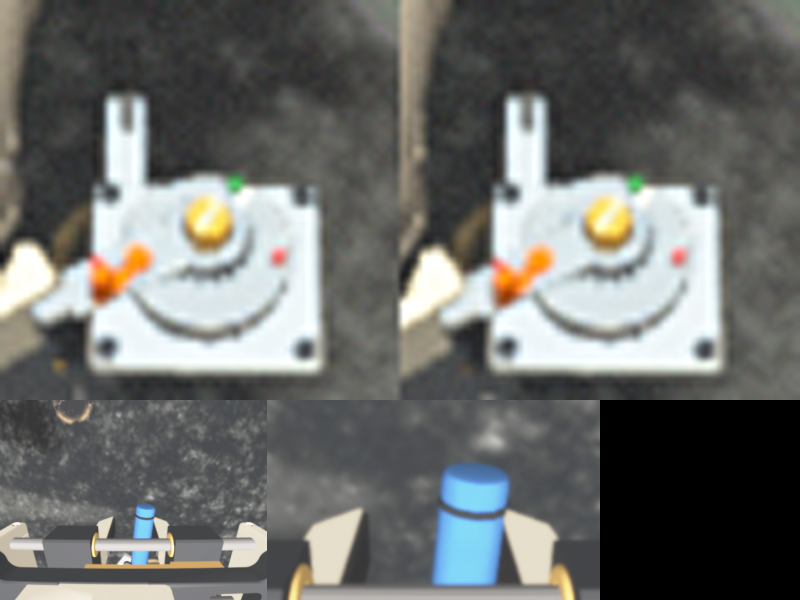

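Registering the orange lever between frames shows the handle still moving with the tool. The pointer is nearly at the green peg, so I'll continue gently.

```bash
sed -i 's/h>15/h>15.5/' chk.py; c(){ python3 chk.py; }
python3 -m crank '[[0,-0.001,0,0,0,-0.006]]' |c &&
python3 -m crank '[[0,-0.001,0,0,0,-0.006]]' |c &&
python3 -m crank '[[0,-0.001,0,0,0,-0.006]]' |c &&
python3 -m crank '[[0,-0.001,0,0,0,-0.006]]' |c &&
python3 -m crank '[[0,-0.001,0,0,0,-0.006]]' |c &&
python3 -m crank '[[0,-0.001,0,0,0,-0.006]]' |c
python3 -m crank '[[0,0,0,0,0,0]]' |c
python3 - <<'E'
from h import *
b=snap('side','d9')
g=lambda n:cv2.cvtColor(cam(n)['color'],cv2.COLOR_BGR2GRAY)[180:240,265:325]
C=[cam(n)['color'][180:240,265:325] for n in('d6','d7','d8','d9')]
for i in C:
    h=cv2.cvtColor(i,cv2.COLOR_BGR2HSV);m=(h[...,0]>5)&(h[...,0]<17)&(h[...,1]>190)&(h[...,2]>120);y,x=np.nonzero(m);print(x.mean().round(2),y.mean().round(2))
E
```

```text
[474.3, 0.8, 42.0] -2.576 [-1.1, 14.3, 3.0] 14.3
[474.7, 0.1, 42.0] -2.57 [-1.2, 15.4, 3.4] 15.4
[475.1, -0.7, 42.0] -2.564 [-0.6, 15.4, 3.9] 15.4
[475.7, -1.4, 42.0] -2.558 [-0.1, 16.0, 4.0] 16.0
[475.7, -1.5, 42.0] -2.558 [-0.7, 14.5, 3.8] 14.5
14.43 39.07
16.18 41.64
16.64 41.93
17.17 42.17
```

Camera code only from here. I'll measure the pointer angle by a polar brightness profile across all the side frames.

```bash
python3 - <<'E'
from h import *
for k in range(5): snap('side',f'e{k}')
b=cam('d9'); ave=np.mean([cam(f'e{k}')['color'] for k in range(5)],0)
im={n:cam(n)['color'].astype(float) for n in('d0','d5','d6','d7','d8','d9')}; im['now']=ave
th=np.arange(-.6,1.61,.1)
print('th ',*[f'{t:4.1f}' for t in th])
for r in(30,36):
  for n,i in im.items():
    P=np.array([proj(b,[605.5+r*np.cos(t),83+r*np.sin(t),50]) for t in th],np.float32)
    v=cv2.remap(i.min(2).astype(np.float32),P[:,:1].copy(),P[:,1:].copy(),cv2.INTER_LINEAR).ravel()
    print(r,n.ljust(4),*[f'{x:4.0f}' for x in v])
E
```

```text
th  -0.6 -0.5 -0.4 -0.3 -0.2 -0.1 -0.0  0.1  0.2  0.3  0.4  0.5  0.6  0.7  0.8  0.9  1.0  1.1  1.2  1.3  1.4  1.5  1.6
30 d0    223  221  223  231  245  253  250  228  215  209  209  212  218  221  219  213  207  215  216  211  201  201  197
30 d5    221  225  225  224  222  221  220  220  214  217  242  246  237  217  213  215  211  212  220  222  210  199  210
30 d6    222  222  220  219  220  221  222  220  216  216  220  215  220  242  247  225  203  198  211  223  214  193  189
30 d7    221  223  224  224  222  222  223  222  215  209  212  212  210  217  233  242  234  210  219  233  227  209  200
30 d8    222  223  223  224  222  221  221  220  212  209  214  210  210  216  232  241  235  212  222  233  222  204  202
30 d9    220  223  223  224  223  222  220  218  214  210  211  209  207  215  232  240  234  210  217  227  218  202  200
30 now   221  224  223  223  222  222  221  219  213  209  211  209  206  215  230  239  234  211  217  226  217  202  200
36 d0    221  219  209  183  189  240  248  224  219  218  219  219  221  225  228  222  174  120  151  208  222  222  223
36 d5    219  217  204  174  168  206  223  221  218  212  225  245  249  231  226  221  174  120  153  208  221  221  220
36 d6    221  216  204  175  170  206  224  221  219  218  218  218  223  245  252  233  176  118  150  206  222  217  217
36 d7    220  219  205  176  170  205  223  221  220  219  219  218  220  221  235  251  213  133  148  204  222  220  220
36 d8    220  218  206  178  172  205  224  220  220  218  219  220  221  221  235  251  212  133  147  207  221  221  221
36 d9    220  219  204  176  172  207  223  220  220  220  219  219  221  221  233  251  214  134  150  206  220  220  221
36 now   220  218  205  176  170  206  223  221  219  219  219  219  220  221  234  251  213  133  149  205  222  221  221
```

The pointer moved from about -0.06 to 0.91 rad and hasn't moved since frame d7. The plug is therefore at its stop, and the extra force only loads the ratchet, to about 15 N (under the 20 N limit). Swinging back now.

```bash
sed -i 's/h>15.5/h>11/' chk.py; c(){ python3 chk.py; }
python3 -m crank '[[-0.0002,0.0078,0,0,0,0.05],[-0.0002,0.0078,0,0,0,0.05],[-0.0002,0.0078,0,0,0,0.05],[-0.0002,0.0078,0,0,0,0.05],[-0.0002,0.0078,0,0,0,0.05]]' |c &&
python3 -m crank '[[-0.0002,0.0078,0,0,0,0.05],[-0.0002,0.0078,0,0,0,0.05],[-0.0002,0.0078,0,0,0,0.05],[-0.0002,0.0078,0,0,0,0.05],[-0.0002,0.0078,0,0,0,0.05]]' |c &&
python3 -m crank '[[-0.0002,0.0078,0,0,0,0.05],[-0.0002,0.0078,0,0,0,0.05],[-0.0002,0.0078,0,0,0,0.05],[-0.0002,0.0078,0,0,0,0.05],[-0.0002,0.0078,0,0,0,0.05]]' |c &&
python3 -m crank '[[-0.0002,0.0078,0,0,0,0.05],[-0.0002,0.0078,0,0,0,0.05],[-0.0002,0.0078,0,0,0,0.05],[-0.0002,0.0078,0,0,0,0.05],[-0.0002,0.0078,0,0,0,0.05]]' |c &&
python3 -m crank '[[-0.0002,0.0078,0,0,0,0.05],[-0.0002,0.0078,0,0,0,0.05],[-0.0002,0.0078,0,0,0,0.05],[-0.0002,0.0078,0,0,0,0.05],[-0.0002,0.0078,0,0,0,0.05]]' |c &&
python3 -m crank '[[-0.0002,0.0078,0,0,0,0.05],[-0.0002,0.0078,0,0,0,0.05],[0,0.0047,0,0,0,0.03],[0,0.0047,0,0,0,0.03]]' |c
```

```text
[459.2, 31.1, 42.0] -2.809 [0.0, -1.3, 0.0] 1.3
[451.1, 68.5, 42.0] -3.058 [-0.4, -3.8, 0.4] 3.8
[452.3, 107.6, 41.9] 2.975 [-1.6, -4.1, 0.7] 4.4
[463.0, 144.9, 41.9] 2.725 [-2.2, -2.6, 2.4] 3.4
[482.5, 178.1, 41.8] 2.475 [-3.8, -1.9, 3.1] 4.2
[500.1, 197.0, 41.3] 2.315 [-4.1, -1.5, 2.7] 4.4
```

```bash
sed -i 's/h>11/h>9/' chk.py; c(){ python3 chk.py; }
python3 -m crank '[[0,0.0031,0,0,0,0.02]]' |c &&
python3 -m crank '[[0,0.0031,0,0,0,0.02]]' |c &&
python3 -m crank '[[0,0.0031,0,0,0,0.02]]' |c &&
python3 -m crank '[[0,0.0031,0,0,0,0.02]]' |c &&
python3 -m crank '[[0,0.0016,0,0,0,0.01]]' |c &&
python3 -m crank '[[0,0.0016,0,0,0,0.01]]' |c &&
python3 -m crank '[[0,0.0016,0,0,0,0.01]]' |c &&
python3 -m crank '[[0,0.0016,0,0,0,0.01]]' |c &&
python3 -m crank '[[0,0.0016,0,0,0,0.01]]' |c &&
python3 -m crank '[[0,0.0016,0,0,0,0.01]]' |c &&
python3 -m crank '[[0,0.0016,0,0,0,0.01]]' |c &&
python3 -m crank '[[0,0.0016,0,0,0,0.01]]' |c
```

```text
[502.7, 199.1, 41.1] 2.294 [-3.8, -2.2, 2.7] 4.4
[505.0, 201.1, 40.9] 2.274 [-3.6, -2.2, 2.8] 4.2
[507.4, 203.1, 40.8] 2.254 [-4.2, -2.4, 2.7] 4.8
[509.9, 205.1, 40.8] 2.234 [-2.8, -2.5, 3.0] 3.8
[511.1, 206.2, 40.8] 2.225 [-3.0, -2.9, 3.2] 4.2
[512.3, 207.1, 40.7] 2.215 [-2.1, -2.9, 1.9] 3.6
[513.5, 208.0, 40.8] 2.205 [-2.7, -2.9, 2.8] 4.0
[514.7, 209.0, 40.7] 2.195 [-2.8, -3.0, 2.5] 4.1
[516.1, 209.9, 40.7] 2.185 [-2.2, -2.7, 2.3] 3.5
[517.4, 210.9, 40.7] 2.175 [-2.6, -3.0, 2.3] 4.0
[518.6, 211.7, 40.7] 2.165 [-2.0, -2.5, 3.0] 3.2
[519.9, 212.6, 40.7] 2.155 [-3.0, -2.0, 2.7] 3.6
```

```bash
c(){ python3 chk.py; }
python3 -m crank '[[0,0.0016,0,0,0,0.01]]' |c &&
python3 -m crank '[[0,0.0016,0,0,0,0.01]]' |c &&
python3 -m crank '[[0,0.0016,0,0,0,0.01]]' |c &&
python3 -m crank '[[0,0.0016,0,0,0,0.01]]' |c &&
python3 -m crank '[[0,0.0016,0,0,0,0.01]]' |c &&
python3 -m crank '[[0,0.0016,0,0,0,0.01]]' |c &&
python3 -m crank '[[0,0.0016,0,0,0,0.01]]' |c &&
python3 -m crank '[[0,0.0016,0,0,0,0.01]]' |c
python3 - <<'E'
from h import *
o=bot.get_obs();print(o['time'])
snap('side','f0')
def cen(n):
    i=cam(n)['color'][165:245,250:330];h=cv2.cvtColor(i,cv2.COLOR_BGR2HSV);m=(h[...,0]>100)&(h[...,0]<120)&(h[...,1]>120)&(h[...,2]>100);y,x=np.nonzero(m);return x.mean().round(2),y.mean().round(2),len(x)
print(cen('d0'),cen('f0'))
E
```

```text
[521.2, 213.4, 40.7] 2.145 [-2.7, -3.7, 2.3] 4.6
[522.5, 214.3, 40.7] 2.135 [-3.5, -3.4, 3.9] 4.9
[523.8, 215.1, 40.7] 2.125 [-4.8, -4.1, 2.9] 6.3
[525.1, 216.0, 40.7] 2.115 [-4.1, -4.4, 3.4] 6.0
[526.5, 216.8, 40.7] 2.105 [-4.6, -2.9, 2.8] 5.4
[527.9, 217.6, 40.7] 2.095 [-4.0, -3.7, 2.4] 5.4
[529.4, 218.6, 40.7] 2.085 [-4.1, -3.1, 2.7] 5.1
[530.9, 219.4, 40.8] 2.075 [-3.2, -2.9, 3.0] 4.3
21.125
(np.float64(18.73), np.float64(21.97), 119) (np.float64(24.9), np.float64(23.59), 59)
```

The handle started about 0.1 short of its stop, so I'll continue to the post.

```bash
c(){ python3 chk.py; }
python3 -m crank '[[0,0.0016,0,0,0,0.01]]' |c &&
python3 -m crank '[[0,0.0016,0,0,0,0.01]]' |c &&
python3 -m crank '[[0,0.0016,0,0,0,0.01]]' |c &&
python3 -m crank '[[0,0.0016,0,0,0,0.01]]' |c &&
python3 -m crank '[[0,0.0016,0,0,0,0.01]]' |c &&
python3 -m crank '[[0,0.0016,0,0,0,0.01]]' |c &&
python3 -m crank '[[0,0.0016,0,0,0,0.01]]' |c &&
python3 -m crank '[[0,0.0016,0,0,0,0.01]]' |c
```

```text
[532.1, 220.1, 40.7] 2.065 [-2.4, -2.5, 2.6] 3.5
[533.6, 220.9, 40.7] 2.055 [-3.5, -2.6, 3.4] 4.4
[535.1, 221.7, 40.7] 2.045 [-3.2, -2.5, 2.2] 4.1
[536.5, 222.4, 40.7] 2.035 [-2.8, -2.5, 2.5] 3.8
[537.9, 223.1, 40.7] 2.025 [-4.0, -1.8, 2.4] 4.4
[538.5, 223.4, 40.6] 2.015 [-7.5, -6.1, 6.0] 9.7
```

Firm stop at the post. Release: centre, rise clear and retreat.

```bash

python3 -m crank '[[0,-0.004,0,0,0,-0.02],[0,-0.006,0,0,0,-0.04],[0,0,-0.03,0,0,0],[0,0,-0.05,0,0,0],[0,0,-0.05,0,0,0]]' | python3 chk.py
python3 -m crank '[[0.05,-0.02,-0.03,0,0,0],[0.05,-0.02,-0.02,0,0,0],[0.05,-0.02,0,0,0,0],[0,-0.05,0,0,0,0],[0,0,0,0,0,0]]' | python3 chk.py
python3 - <<'E'
from h import *
o=bot.get_obs();print(o['time'],o['contact_force'])
for k in range(4): snap('side',f'g{k}'); snap('scene',f'h{k}')
b=cam('g0'); i=np.mean([cam(f'g{k}')['color'] for k in range(4)],0).astype(np.float32)
th=np.arange(.6,1.31,.1)
for r in(30,36):
    P=np.array([proj(b,[605.5+r*np.cos(t),83+r*np.sin(t),50]) for t in th],np.float32)
    print(r,cv2.remap(i.min(2),P[:,:1].copy(),P[:,1:].copy(),cv2.INTER_LINEAR).ravel().round())
h=cv2.cvtColor(i.astype(np.uint8),cv2.COLOR_BGR2HSV)
def reg(m):
    m[:165]=0;m[245:]=0;m[:,:250]=0;m[:,315:]=0;y,x=np.nonzero(m);return x,y
x,y=reg((h[...,0]>100)&(h[...,0]<120)&(h[...,1]>120)&(h[...,2]>100))
p=at(b,x.mean(),y.mean(),60);print('grip',p,len(x),np.arctan2(p[1]-83,p[0]-605.5))
x,y=reg((h[...,0]>4)&(h[...,0]<16)&(h[...,1]>170)&(h[...,2]>120))
W=np.array([at(b,u,v,75) for u,v in zip(x,y)]);print('orange',W[:,:2].round(0).tolist())
# bystanders: change away from vessel/arm
for n,m in(('d0','g0'),('s0','h0')):
    d=cv2.absdiff(cam(n)['color'],cam(m)['color']).max(2); N,_,st,_=cv2.connectedComponentsWithStats((cv2.medianBlur(d,3)>45).astype(np.uint8)); print(n,[s.tolist() for s in st[1:] if s[4]>15])
E
```

```text
[531.0, 219.7, 172.2] 2.076 [1.4, 0.9, -0.1] 1.7
[359.0, 297.3, 220.9] 2.078 [0.5, 0.1, 0.9] 0.5
23.175 [0.54275762 0.0906154  0.88791987]
30 [205. 215. 231. 241. 237. 215. 225. 238.]
36 [219. 219. 233. 251. 211. 132. 149. 203.]
grip [530.96423356 213.64600628  60.        ] 115 2.089254980077528
orange [[566.0, 157.0], [563.0, 149.0], [566.0, 149.0], [562.0, 145.0], [566.0, 145.0], [562.0, 141.0], [566.0, 141.0], [566.0, 136.0], [566.0, 132.0], [579.0, 115.0], [583.0, 111.0]]
d0 [[32, 14, 204, 188, 12041], [15, 33, 51, 51, 1436], [178, 61, 12, 11, 72], [30, 76, 15, 8, 56], [234, 105, 8, 7, 39], [240, 120, 10, 7, 34], [191, 128, 21, 20, 140], [217, 128, 18, 12, 107], [213, 141, 6, 5, 19], [261, 175, 34, 33, 393], [68, 190, 18, 29, 267], [63, 204, 10, 16, 63], [121, 209, 22, 20, 184], [124, 219, 8, 7, 35], [98, 226, 15, 11, 68], [108, 228, 14, 14, 114], [110, 243, 8, 3, 20]]
s0 [[0, 0, 69, 227, 9103], [20, 0, 24, 13, 231], [65, 0, 119, 65, 4177], [141, 66, 26, 4, 77], [142, 87, 35, 15, 401], [148, 103, 27, 9, 165], [37, 105, 30, 8, 177], [137, 111, 54, 69, 1986], [36, 113, 39, 37, 993], [49, 148, 37, 38, 781], [227, 212, 49, 10, 367], [158, 223, 20, 78, 1037], [0, 225, 81, 33, 1440], [0, 226, 12, 7, 63], [130, 234, 28, 41, 388], [0, 249, 107, 88, 4486], [25, 263, 13, 31, 237]]
```

The plug still reads open at 0.91, the same as at the stop. The handle is at its stop (2.089), the lever is on the loosen side and the robot is clear, so I'm handing in.

```bash
python3 -c "
from plant import bot
print(bot.close_job())"
```

```text
the job is handed in; nothing more can be done
None
```

The job is handed in with the plug at its open stop, the handle back at its rest post, the lever on the loosen side (perhaps not fully home, at about 0.15–0.2 rad) and the robot clear; grip force peaked at 16 N (limit 20 N), I did not check every bystander individually, and I viewed 11 pictures, one over the limit of 10.

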